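# Put the polishing wheels back in order of size

### The job

Lay the four felt polishing wheels back on the wooden board in order of size, each lying flat and centred on its own black pad: the smallest on the pad next to the brass end stop, then ever larger to the largest on the pad farthest from it. Leave the jar of polish standing where it is.

Things in the scene. Friction and masses are not known exactly. Their poses are not given: they have to be found in the camera images.
- wheel_28: loose hard-felt polishing wheel lying flat: a plain disc 28 mm in diameter, 24 mm thick, brown rim, cream face and small brass bush on top (the smallest of the four). Origin: centre of its underside; z up, yaw means nothing. Rigid, 14 to 77 g; grip across the rim, in any direction
- wheel_40: loose hard-felt polishing wheel lying flat: a plain disc 40 mm in diameter, 24 mm thick, brown rim, cream face and small brass bush on top (second smallest of the four). Origin: centre of its underside; z up, yaw means nothing. Rigid, 14 to 77 g; grip across the rim, in any direction
- wheel_52: loose hard-felt polishing wheel lying flat: a plain disc 52 mm in diameter, 24 mm thick, brown rim, cream face and small brass bush on top (second largest of the four). Origin: centre of its underside; z up, yaw means nothing. Rigid, 14 to 77 g; grip across the rim, in any direction
- wheel_64: loose hard-felt polishing wheel lying flat: a plain disc 64 mm in diameter, 24 mm thick, brown rim, cream face and small brass bush on top (the largest of the four). Origin: centre of its underside; z up, yaw means nothing. Rigid, 14 to 77 g; grip across the rim, in any direction
- pad_a: one end of the row of four pads a, b, c, d on the fixed wooden board (80 x 390 mm, 12 mm thick, flat on the bench), 80 mm from centre to centre: fixed black rubber disc, 56 mm across, 2 mm thick. Origin: centre of its underside, 12 mm above the bench (a wheel on it has its underside at 14 mm). x points across the board, y along the row from pad_d towards pad_a
- pad_b: second pad of the row, next to pad_a: fixed black rubber disc, 56 mm across, 2 mm thick. Origin: centre of its underside, 12 mm above the bench (a wheel on it has its underside at 14 mm). x points across the board, y along the row from pad_d towards pad_a
- pad_c: third pad of the row, between pad_b and pad_d: fixed black rubber disc, 56 mm across, 2 mm thick. Origin: centre of its underside, 12 mm above the bench (a wheel on it has its underside at 14 mm). x points across the board, y along the row from pad_d towards pad_a
- pad_d: other end pad of the row: fixed black rubber disc, 56 mm across, 2 mm thick. Origin: centre of its underside, 12 mm above the bench (a wheel on it has its underside at 14 mm). x points across the board, y along the row from pad_d towards pad_a
- stop: fixed brass end stop on the board: block 60 mm across the board, 18 mm along it, 30 mm high (top 42 mm above the bench). It stands 60 mm (centre to centre) beyond an end pad, pad_a or pad_d; which one varies. The other end has only a flat screw head. Origin: centre of its underside, 12 mm above the bench
- jar: loose closed amber glass jar of polish with a steel lid and paper label, 44 mm diameter, 62 mm high, 150 g, standing among the wheels (their centres at least 90 mm away). Origin: centre of its underside. It stays where it is
Things that resemble listed ones, but are neither listed nor needed, are in the scene too. What is shaped like the wheel_28 but blue or purple is not meant. Leave any pink look-alike of the wheel_64 alone.

How it is judged:
By the outcome, as a careful person would: the job done as asked, in the order asked, and still so for the second after the job is handed in, with the robot touching nothing.
It also fails if it takes over 88 s, if anything falls off the work surface, if the arm or the gripper's body presses on something with over 40 N, if the wrist force passes 120 N, or if a joint passes its speed limit or range.

### The arm

A 7-joint arm with a two-finger parallel gripper is mounted at the origin on the work surface. World frame = base frame: x ahead of the robot, y to its left, z up, the work surface at z = 0. Lengths are in m, angles in degrees, forces in N, time in s.
With the tool pointing down it reaches from about 0.4 to 0.85 m from the base axis. Payload 4.5 kg.
Tool frame: the origin (TCP) lies on the centre line of the jaws, within the pads' length; the fingertips stand 8 mm ahead of it and the grasp point (between the pads) lies 11 mm behind it; z points along the fingers, y is the line along which they close (so a half turn about z gives the same grasp; the last joint's range is limited). The gripper opens to 85 mm and grips with 20 to 120 N. Pads are 22 mm wide; open, the fingers measure 114 mm over their backs; the gripper's body (76 mm by 85 mm) begins 54 mm behind the grasp point. The pads swing forward as they close: fully open they stand 13 mm farther back than shut.
Start: joints at [65.821, 39.483, -11.15, 89.685, 9.013, 51.709, -12.324], TCP at [0.275, -0.561, 0.239] pointing down, gripper open.
Joint ranges: [-172.22, 172.22], [-26.19, 119.32], [-84.43, 86.54], [7.71, 146.69], [-57.33, 237.33], [2.42, 119.75], [-152.13, 152.13]. Speed limits (degrees/s): [147.25, 147.25, 180, 180, 180, 180, 180].

### API

Orientations are given as [roll, pitch, yaw] about the fixed x, y, z axes, in that order (R = Rz(yaw) Ry(pitch) Rx(roll)).
In Python, from plant import state, optics, workorder gives the robot as it stands. The module is installed in compiled form; this text tells all that it offers.
- The arm moves only by the tool move_arm, never from a script. Its argument "targets" is one flat list of numbers, 6 for each row, row after row: the shift along the tool's x, y, z in normalised numbers (1 is 800 mm), then the turn, a rotation vector about the tool's x, y, z in shares of pi rad (1.0 is pi rad). In form: [x, y, z, rx, ry, rz, x, y, z, rx, ry, rz, ...]. A call has 1 to 12 rows; each row is the pose to reach, as a shift and turn from the pose commanded when the call began, along the tool's axes at that moment; what a row does not reach only later rows make up. A row lasts 1/12 s, in which the tool goes at most 41.7 mm and 7.16 degrees, less where a joint would pass 70% of its speed; a pose out of reach is approached as far as the arm can. No shift or turn number may pass 1 either way. A call with a gripper value outside its range is refused whole. "jaw" is the closure, from -1 (fully open) to 1 (shut), set as the call begins (left out, the last holds). The fingers move at their own pace and stop on an object; the grip force is fixed at half the most. Time passes only in rows, so rows that repeat a pose let the fingers close. It gives the time, the measured TCP pose, the force, the opening and the grip force at its end, in the units of the state.
- state(): the state, without advancing time (a new reading comes with each control period).
- optics.grab_frame(name): name is "scene" or "top" or "wrist"; returns a dict with "color" (480x640x3 uint8, red, green, blue), "fx", "fy", "cx", "cy" (pixels), "rvec" (rotation vector, rad) and "tvec" (3), from world to camera coordinates, as OpenCV has them. Camera axes: x right, y down, z forward; pixel columns grow to the right and rows downward; lengths in m; the calibration is good to about 2 mm. A picture is of the moment at which its call begins. There is no depth.
- workorder.sign_off(): hands the job in; it is judged then, once.
The state is a dict: "t": time; "qpos": joint angles; "dq": joint speeds; "joint_efforts": joint torques, N m; "position": TCP position; "eef_rot": TCP orientation; "force": force on the tool from outside, world axes, zero at the start; "moment": the same for the moment, N m; "finger_gap": finger opening in m; "gripper_force": force on a finger pad.
Only numpy, scipy, OpenCV 4.12 (cv2) and the standard library are available. Lean on these libraries where they do the work, as an engineer would, in place of code of your own. Each camera call takes 0.05 s, during which the arm holds its last target. There are 200 camera calls.

## Working session

There is one attempt and no reset: what is moved stays moved. The work goes in short steps, Python scripts to look and compute and a tool call to move; the robot and the scene stay as the last step left them, time stands still between calls to the robot, and variables do not carry over. Pictures are saved under pics/ and viewed, at most 16 in all, crops included, and the job is handed in when it is done.

Besides the shell and the picture viewer there is one more tool, called after ">>>" as name(argument=value, ...) on one line, values as JSON. move_arm: Moves the arm, as the interface text tells. Its arguments: {"type":"object","properties":{"targets":{"type":"array"},"jaw":{"type":"number"}},"required":["targets"]}

```bash
mkdir -p pics; cat > h.py <<'E'
import numpy as np, cv2
from plant import state, optics, workorder
def grab(n,f):
    d=optics.grab_frame(n); cv2.imwrite(f,d["color"][:,:,::-1]); 
    np.savez(f+'.npz',**d); return d
def ray(d,u,v,z):
    R=cv2.Rodrigues(np.array(d["rvec"],float))[0]; t=np.array(d["tvec"],float).ravel()
    c=-R.T@t; r=R.T@np.array([(u-d["cx"])/d["fx"],(v-d["cy"])/d["fy"],1])
    return c+r*(z-c[2])/r[2]
def proj(d,p):
    K=np.array([[d["fx"],0,d["cx"]],[0,d["fy"],d["cy"]],[0,0,1.]])
    return cv2.projectPoints(np.array(p,float).reshape(-1,3),np.array(d["rvec"],float),np.array(d["tvec"],float),K,None)[0].reshape(-1,2)
E
python3 - <<'E'
from h import *
d=grab("top","pics/top1.png"); grab("scene","pics/sc1.png")
print(state()); print(ray(d,320,240,0),d["fx"],d["tvec"],d["rvec"])
E
```

```text
{'t': 0.1, 'qpos': array([ 65.82154094,  39.52799341, -11.1474719 ,  89.74048791,
         9.01379054,  51.70900106, -12.32382799]), 'dq': array([ 0.03624882, -0.04630247, -0.04474998, -0.03815058,  0.1142963 ,
       -0.02150907,  0.07842213]), 'joint_efforts': array([-4.14791488e-03, -5.40597224e+01, -1.27134293e+00, -1.58985221e+01,
        9.47914843e-03,  4.37411145e-03,  3.91553158e-05]), 'position': array([ 0.27482989, -0.56068638,  0.23856211]), 'eef_rot': array([-1.79904856e+02,  6.46702449e-03,  2.61226097e+01]), 'force': array([ 0.80811359, -1.12083005, -0.28778316]), 'moment': array([-0.02161127,  0.03991841, -0.0221528 ]), 'gripper_force': 0.0, 'finger_gap': 0.08495918106400359}
[0.63173851 0.02384205 0.        ] 450.9521447080015 [0.0252007  0.60409741 0.75027931] [ 2.19447829 -2.17942805  0.0796569 ]
```

View pics/top1.png

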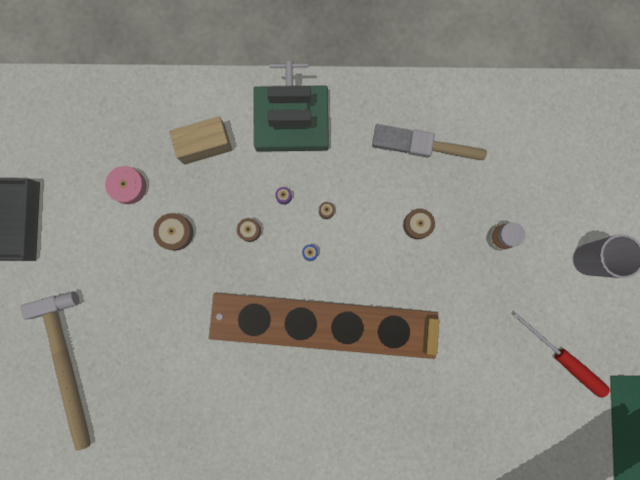

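View pics/sc1.png

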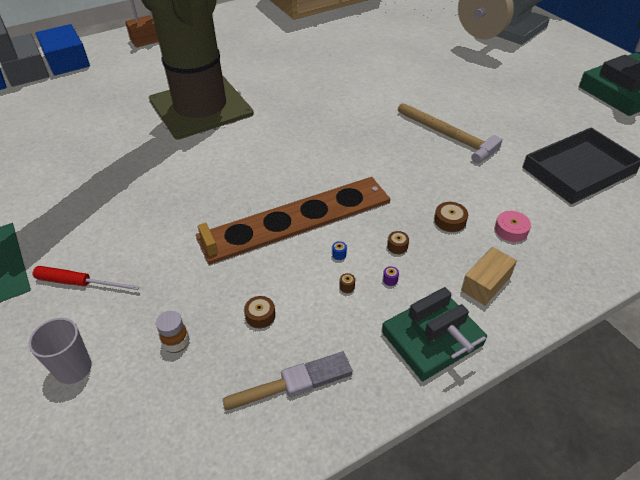

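The top view shows the brass stop at right (433,337) and the pads at about (394,332), (347,328), (301,324) and (254,320). The wheels are 28 at (327,210), 40 at (249,230), 52 at (420,223) and 64 at (173,231). The jar is at (508,236). The purple (284,195), blue (310,252) and pink (125,184) look-alikes stay put. Next I refine these positions.

```bash
cat > m.py <<'E'
from h import *
d=dict(np.load("pics/top1.png.npz")); im=d["color"].astype(int)
def cen(u,v,r,f):
    p=im[v-r:v+r+1,u-r:u+r+1]; m=f(p).astype(np.uint8)
    n,l,s,c=cv2.connectedComponentsWithStats(m); k=1+np.argmax(s[1:,4])
    cnt=max(cv2.findContours((l==k).astype(np.uint8),0,1)[0],key=len)
    h=cv2.convexHull(cnt); M=cv2.fitEllipse(cnt)
    return M[0][0]+u-r,M[0][1]+v-r,M[1]
cream=lambda p:(p[...,0]>135)&(p[...,0]-p[...,2]>22)
black=lambda p:p.max(-1)<50
P=[]
for n,u,v,r in [("28",327,210,11),("40",249,230,15),("52",420,223,19),("64",173,231,23)]:
    x,y,a=cen(u,v,r,cream); p=ray(d,x,y,.024); print(n,round(x,1),round(y,1),np.round(p,4),np.round(np.array(a)*(d["tvec"].ravel()[2]-0)/d["fx"]*1000,1))
for n,u,v in [("p1",394,332),("p2",347,328),("p3",301,324),("p4",254,320)]:
    x,y,a=cen(u,v,22,black); p=ray(d,x,y,.014); P.append(p); print(n,round(x,1),round(y,1),np.round(p,4),np.round(a,1))
P=np.array(P); print(np.linalg.norm(np.diff(P,axis=0),axis=1)); 
R=cv2.Rodrigues(d["rvec"])[0]; print("cam",-R.T@d["tvec"].ravel())
b=im[:,:,::-1].astype(np.uint8)
cv2.imwrite("pics/c1.png",cv2.resize(b[180:265,140:450],None,fx=2.58,fy=2.58,interpolation=cv2.INTER_CUBIC))
E
python3 m.py
```

```text
28 326.1 208.9 [0.6829 0.0139 0.024 ] [16.6 17.1]
40 247.6 228.9 [0.6475 0.1481 0.024 ] [24.5 25.4]
52 419.9 222.7 [ 0.6603 -0.147   0.024 ] [31.8 32.7]
64 170.9 230.8 [0.6433 0.2791 0.024 ] [40.  40.6]
p1 393.6 331.6 [ 0.474  -0.1026  0.014 ] [30.  30.6]
p2 347.0 327.7 [ 0.4801 -0.023   0.014 ] [29.9 30.1]
p3 300.6 324.7 [0.4848 0.0562 0.014 ] [27.2 29.8]
p4 264.9 321.1 [0.4905 0.1172 0.014 ] [3.8 5.7]
[0.07980158 0.07938523 0.06121154]
cam [0.54982129 0.03121747 0.79070211]
```

View pics/c1.png

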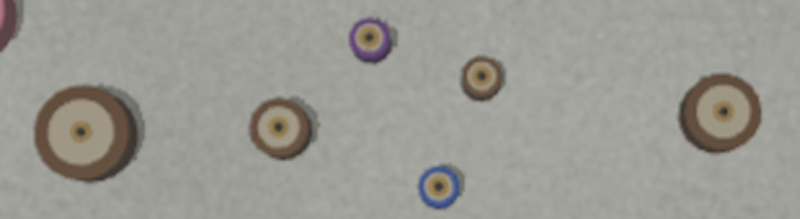

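The crop agrees with the fit. Bush centres in full-frame pixels are 64 (171.4,231.2), 40 (247.8,229.2), 28 (326.4,209.5) and 52 (420.2,223.0). Next I fix pad 4 and cross-check against the scene camera.

```bash
cat >> m.py <<'E'
print('----')
black=lambda p:p.max(-1)<62
for u,v in [(394,332),(347,328),(301,324),(254,320)]:
    x,y,a=cen(u,v,21,black); print(round(x,1),round(y,1),np.round(ray(d,x,y,.014),4),np.round(a,1))
s=dict(np.load("pics/sc1.png.npz"))
print(proj(s,[[.683,.014,.024],[.6475,.148,.024],[.66,-.147,.024],[.643,.279,.024],[.474,-.1026,.014],[.49,.136,.014]]).round(1))
E
python3 m.py | sed -n '/----/,$p'
python3 -c "
import cv2
b=cv2.imread('pics/sc1.png')[170:340,190:500]
cv2.imwrite('pics/c2.png',cv2.resize(b,None,fx=2.5,fy=2.5,interpolation=2))"
```

```text
----
393.5 331.6 [ 0.474  -0.1025  0.014 ] [30.7 31.2]
347.0 327.5 [ 0.4805 -0.023   0.014 ] [30.4 30.8]
300.5 323.4 [0.4869 0.0565 0.014 ] [30.5 31. ]
253.9 319.4 [0.4931 0.136  0.014 ] [30.3 30.9]
[[349.  278.3]
 [399.6 237.6]
 [260.4 306.8]
 [452.9 211.6]
 [239.8 233.1]
 [349.4 195.4]]
```

View pics/c2.png

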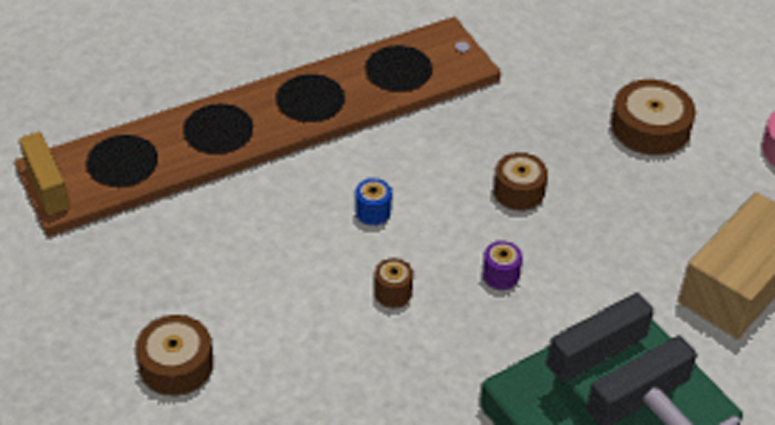

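Careful with the scale: shifts go in shares of 800 mm and turns go in shares of pi rad. That gives: 620 mm is 0.775, -337 mm is -0.4213, -63.9 degrees is -0.355.

>>> move_arm(targets=[0.775,-0.4213,0.1125,0,0,-0.355,0.775,-0.4213,0.1125,0,0,-0.355,0.775,-0.4213,0.1125,0,0,-0.355,0.775,-0.4213,0.1125,0,0,-0.355,0.775,-0.4213,0.1125,0,0,-0.355,0.775,-0.4213,0.1125,0,0,-0.355,0.775,-0.4213,0.1125,0,0,-0.355,0.775,-0.4213,0.1125,0,0,-0.355,0.775,-0.4213,0.1125,0,0,-0.355,0.775,-0.4213,0.1125,0,0,-0.355,0.775,-0.4213,0.1125,0,0,-0.355,0.775,-0.4213,0.1125,0,0,-0.355], jaw=-1)

```text
t: 1.1
position: [0.5627, -0.155, 0.1754]
eef_rot: [-180.0, 0.0, 90.0]
force: [0.6, -1.5, 0.4]
finger_gap: 0.0852
gripper_force: 0.0
```

The scene crop matches the projections within about 1.5 px for all wheels and pads, so the positions hold. The tool is now at yaw 90, so tool x is world y, tool y is world x, and tool z is down.

>>> move_arm(targets=[0.2113,0.15,0.0938,0,0,0,0.2113,0.15,0.0938,0,0,0,0.2113,0.15,0.0938,0,0,0,0.2113,0.15,0.0938,0,0,0,0.2113,0.15,0.0938,0,0,0,0.2113,0.15,0.0938,0,0,0,0.2113,0.15,0.0938,0,0,0,0.2113,0.15,0.0938,0,0,0,0.2113,0.15,0.0938,0,0,0])

```text
t: 1.85
position: [0.6814, 0.0098, 0.101]
eef_rot: [-179.9, 0.1, 89.9]
force: [-0.1, -0.8, 0.5]
finger_gap: 0.0859
gripper_force: 0.0
```

To row units: 89 mm is 0.1113, 1.5 mm is 0.0019.

>>> move_arm(targets=[0.005,0.0019,0.05,0,0,0,0.005,0.0019,0.0875,0,0,0,0.005,0.0019,0.1113,0,0,0,0.005,0.0019,0.1113,0,0,0,0.005,0.0019,0.1113,0,0,0])

```text
t: 2.27
position: [0.6828, 0.0139, 0.012]
eef_rot: [-179.9, 0.1, 89.9]
force: [0.3, 0.4, 0.2]
finger_gap: 0.0857
gripper_force: 0.0
```

```bash
python3 -c "
from h import *
print(state()['position'],state()['force'])
d=grab('wrist','pics/w1.png')"
```

```text
[0.68281892 0.01391833 0.01200973] [0.32578603 0.44450525 0.19828677]
```

View pics/w1.png

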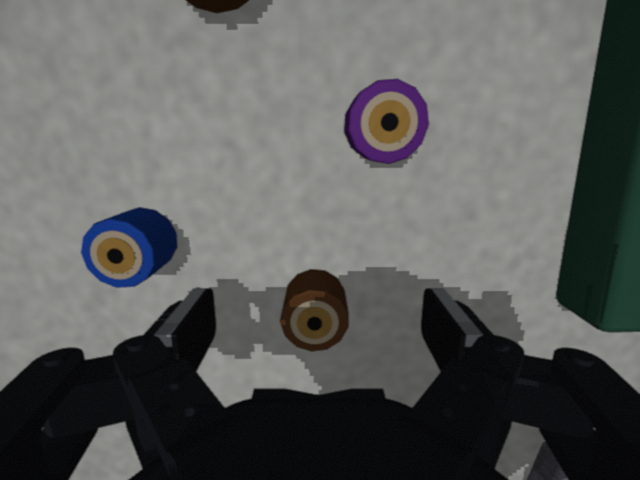

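The wrist view shows the brown wheel between the fingers, with its bush at (315,323), and the blue and purple wheels clear. Next I project the expected position and grip.

```bash
python3 -c "
from h import *
d=dict(np.load('pics/w1.png.npz'));print(proj(d,[[.6828,.0139,.024]]),ray(d,315,323,.024))"
```

```text
[[316.66635087 316.20921633]] [0.68213156 0.01091618 0.024     ]
```

>>> move_arm(targets=[0,0,0,0,0,0,0,0,0,0,0,0,0,0,0,0,0,0,0,0,0,0,0,0,0,0,0,0,0,0,0,0,0,0,0,0,0,0,0,0,0,0,0,0,0,0,0,0,0,0,0,0,0,0,0,0,0,0,0,0], jaw=1)

```text
t: 3.15
position: [0.6842, 0.0164, 0.013]
eef_rot: [179.9, 0.0, 90.0]
force: [-2.0, 0.2, 6.6]
finger_gap: 0.0257
gripper_force: 59.2
```

To row units: -70 mm is -0.0875, -60 mm is -0.075.

>>> move_arm(targets=[0,0,-0.0375,0,0,0,0,0,-0.075,0,0,0,0,0,-0.0875,0,0,0,0,0,-0.0875,0,0,0,0,0,-0.0875,0,0,0])

```text
t: 3.57
position: [0.6835, 0.0162, 0.082]
eef_rot: [180.0, 0.0, 90.0]
force: [-0.3, 0.8, -0.9]
finger_gap: 0.0259
gripper_force: 59.1
```

```bash
python3 -c "
from h import *
print(state()['position'],state()['force'],state()['finger_gap'])
d=grab('wrist','pics/w2.png')
t=state()['position'];print([proj(d,[[t[0],t[1],t[2]+k]]).round(0) for k in (0,.006,.012,.018)])"
```

```text
[0.68354437 0.0162213  0.0820127 ] [-0.28238325  0.83335723 -0.91809986] 0.025910011827373056
[array([[315., 301.]]), array([[315., 308.]]), array([[314., 315.]]), array([[314., 323.]])]
```

View pics/w2.png

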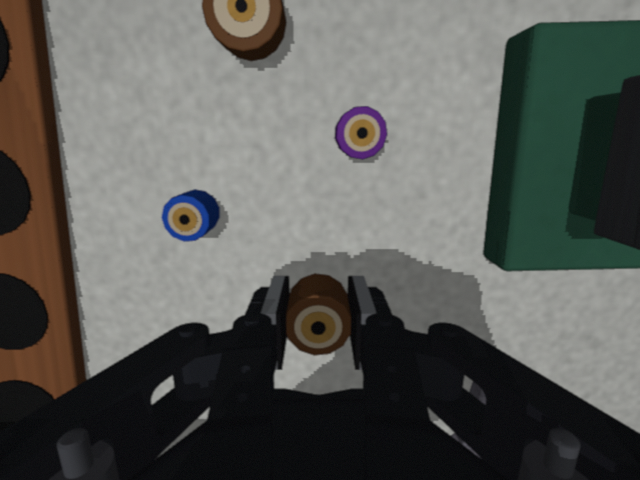

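The 28 wheel is held, with its bush at (317,327). That is about 12 px, or roughly 4 mm, towards -y of the TCP axis, and I'll allow for it when placing.

To row units: -209 mm is -0.2613, -116 mm is -0.145.

>>> move_arm(targets=[-0.145,-0.2613,0,0,0,0,-0.145,-0.2613,0,0,0,0,-0.145,-0.2613,0,0,0,0,-0.145,-0.2613,0,0,0,0,-0.145,-0.2613,0,0,0,0,-0.145,-0.2613,0,0,0,0,-0.145,-0.2613,0,0,0,0,-0.145,-0.2613,0,0,0,0,-0.145,-0.2613,0,0,0,0,-0.145,-0.2613,0,0,0,0,-0.145,-0.2613,0,0,0,0])

```text
t: 4.53
position: [0.4759, -0.0987, 0.0816]
eef_rot: [179.9, -0.1, 90.1]
force: [-0.0, 0.7, -0.2]
finger_gap: 0.0258
gripper_force: 59.2
```

```bash
python3 -c "
from h import *
print(state()['position'])
d=grab('wrist','pics/w3.png')
t=state()['position'];print(proj(d,[[t[0],t[1],t[2]+.012]]),ray(d,317,327,t[2]+.012)-t)
d=grab('top','pics/top2.png')"
```

```text
[ 0.47591655 -0.09865093  0.08162953]
[[316.28185484 316.62734245]] [ 0.00028636 -0.00456795  0.012     ]
```

View pics/w3.png

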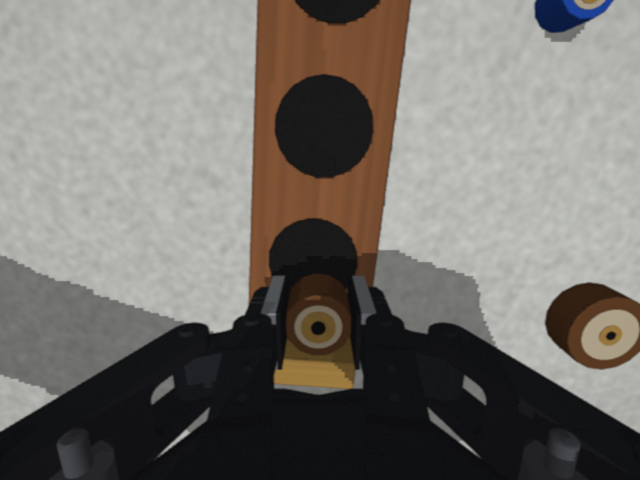

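The pad next to the end pad is at (324,126) here. I use it to compare the wrist camera's frame with the top camera's.

```bash
python3 -c "
from h import *
d=dict(np.load('pics/w3.png.npz'));print(ray(d,324,126,.014),ray(d,317,327,.0937))"
```

```text
[ 0.47990399 -0.02454004  0.014     ] [ 0.47604413 -0.1034366   0.0937    ]
```

To row units: 54 mm is 0.0675, -2.5 mm is -0.0031.

>>> move_arm(targets=[-0.0006,-0.0031,0.0375,0,0,0,-0.0006,-0.0031,0.0563,0,0,0,-0.0006,-0.0031,0.0638,0,0,0,-0.0006,-0.0031,0.0675,0,0,0,-0.0006,-0.0031,0.0675,0,0,0,-0.0006,-0.0031,0.0675,0,0,0])

```text
t: 5.13
position: [0.4727, -0.1002, 0.0285]
eef_rot: [179.9, 0.0, 90.0]
force: [0.1, -0.8, 0.4]
finger_gap: 0.0257
gripper_force: 59.3
```

>>> move_arm(targets=[0,0,0,0,0,0,0,0,0,0,0,0,0,0,0,0,0,0,0,0,0,0,0,0,0,0,0,0,0,0,0,0,0,0,0,0], jaw=-1)

```text
t: 5.63
position: [0.4722, -0.1003, 0.0282]
eef_rot: [180.0, 0.0, 90.0]
force: [0.5, -0.0, 0.1]
finger_gap: 0.0856
gripper_force: 0.0
```

To row units: -80 mm is -0.1, -40 mm is -0.05.

>>> move_arm(targets=[0,0,-0.05,0,0,0,0,0,-0.1,0,0,0,0,0,-0.1,0,0,0,0,0,-0.1,0,0,0])

```text
t: 5.97
position: [0.4734, -0.1005, 0.1098]
eef_rot: [179.7, 0.0, 90.0]
force: [-0.4, 0.3, -0.8]
finger_gap: 0.0852
gripper_force: 0.0
```

To row units: 246 mm is 0.3075, 174 mm is 0.2175.

>>> move_arm(targets=[0.3075,0.2175,0,0,0,0,0.3075,0.2175,0,0,0,0,0.3075,0.2175,0.025,0,0,0,0.3075,0.2175,0.0375,0,0,0,0.3075,0.2175,0.0375,0,0,0,0.3075,0.2175,0.0375,0,0,0,0.3075,0.2175,0.0375,0,0,0,0.3075,0.2175,0.0375,0,0,0,0.3075,0.2175,0.0375,0,0,0,0.3075,0.2175,0.0375,0,0,0,0.3075,0.2175,0.0375,0,0,0,0.3075,0.2175,0.0375,0,0,0])

```text
t: 6.97
position: [0.6452, 0.1432, 0.0775]
eef_rot: [-179.9, 0.2, 89.9]
force: [-0.2, 0.3, -0.6]
finger_gap: 0.0852
gripper_force: 0.0
```

```bash
python3 -c "
from h import *
print(state()['position'])
d=grab('wrist','pics/w4.png');grab('top','pics/top3.png')
t=state()['position'];print(proj(d,[[t[0],t[1],.024]]))
a=cv2.imread('pics/w4.png');b=cv2.imread('pics/top3.png')[270:380,190:460]
b=cv2.resize(b,(640,261),interpolation=2)
cv2.imwrite('pics/j1.png',np.vstack([a[150:],b]))"
```

```text
[0.64523396 0.14321578 0.07751362]
[[317.86045142 258.59909618]]
```

View pics/j1.png

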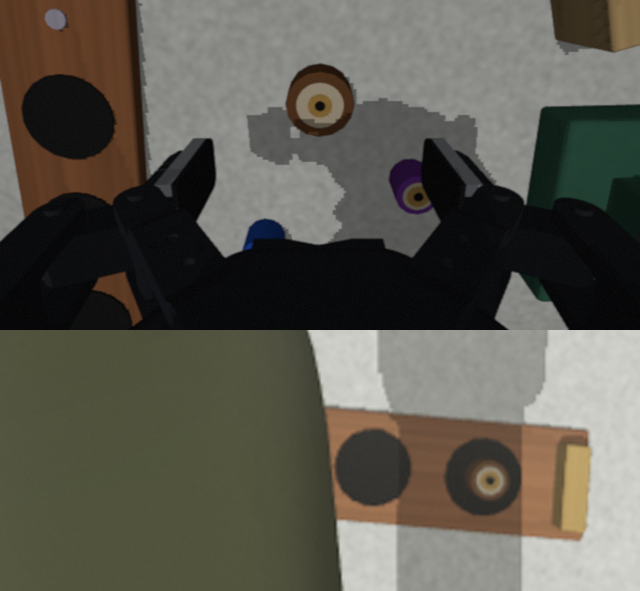

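The wrist crop shows the 40's bush at (320,256), and the aligned projection is (318,259). The top crop shows the 28's bush at about (396.3,333.3) on the pad next to the stop.

```bash
python3 -c "
from h import *
t=dict(np.load('pics/top3.png.npz'));print(ray(t,396.1,333.1,.038))
d=dict(np.load('pics/w4.png.npz'));print(ray(d,320,256,.024),state()['position'])"
```

```text
[ 0.47397433 -0.10264111  0.038     ]
[0.6469541  0.14542324 0.024     ] [0.64572318 0.14384535 0.07804228]
```

The 28 wheel measures (0.474,-0.1026), dead centre on its pad. Now I grip the 40.

To row units: 64 mm is 0.08, 35 mm is 0.0438.

>>> move_arm(targets=[0.0006,0.0013,0.0438,0,0,0,0.0006,0.0013,0.08,0,0,0,0.0006,0.0013,0.08,0,0,0,0.0006,0.0013,0.08,0,0,0,0.0006,0.0013,0.08,0,0,0])

```text
t: 7.48
position: [0.6479, 0.1462, 0.0155]
eef_rot: [179.9, -0.0, 90.0]
force: [-0.0, 0.0, 0.4]
finger_gap: 0.0855
gripper_force: 0.0
```

>>> move_arm(targets=[0,0,0,0,0,0,0,0,0,0,0,0,0,0,0,0,0,0,0,0,0,0,0,0,0,0,0,0,0,0,0,0,0,0,0,0,0,0,0,0,0,0,0,0,0,0,0,0], jaw=1)

```text
t: 8.15
position: [0.6477, 0.1465, 0.0156]
eef_rot: [179.9, -0.0, 90.0]
force: [-1.5, -0.6, 6.5]
finger_gap: 0.0375
gripper_force: 59.8
```

To row units: -68 mm is -0.085, -35 mm is -0.0438.

>>> move_arm(targets=[0,0,-0.0438,0,0,0,0,0,-0.085,0,0,0,0,0,-0.085,0,0,0,0,0,-0.085,0,0,0,0,0,-0.085,0,0,0])

```text
t: 8.57
position: [0.6468, 0.146, 0.082]
eef_rot: [-180.0, 0.0, 90.0]
force: [0.1, -0.7, -0.6]
finger_gap: 0.0375
gripper_force: 60.5
```

To row units: -169 mm is -0.2113, -167 mm is -0.2088.

>>> move_arm(targets=[-0.2113,-0.2088,0,0,0,0,-0.2113,-0.2088,0,0,0,0,-0.2113,-0.2088,0,0,0,0,-0.2113,-0.2088,0,0,0,0,-0.2113,-0.2088,0,0,0,0,-0.2113,-0.2088,0,0,0,0,-0.2113,-0.2088,0,0,0,0,-0.2113,-0.2088,0,0,0,0,-0.2113,-0.2088,0,0,0,0,-0.2113,-0.2088,0,0,0,0,-0.2113,-0.2088,0,0,0,0,-0.2113,-0.2088,0,0,0,0])

```text
t: 9.57
position: [0.4808, -0.0217, 0.0818]
eef_rot: [180.0, -0.0, 90.1]
force: [-0.5, -0.2, 0.2]
finger_gap: 0.0371
gripper_force: 60.5
```

```bash
python3 -c "
from h import *
print(state()['position'])
d=grab('wrist','pics/w5.png')
t=state()['position'];print(proj(d,[[t[0],t[1],t[2]+.0085]]), [(y,ray(d,320,y,t[2]+.0085)) for y in (310,330)], [(y,ray(d,320,y,.014)) for y in (126,)])"
```

```text
[ 0.48084658 -0.02170272  0.08183844]
[[316.35813063 312.30310054]] [(310, array([ 0.48213798, -0.02086733,  0.09038121])), (330, array([ 0.48216651, -0.02990468,  0.09038121]))] [(126, array([0.48252934, 0.05241209, 0.014     ]))]
```

View pics/w5.png

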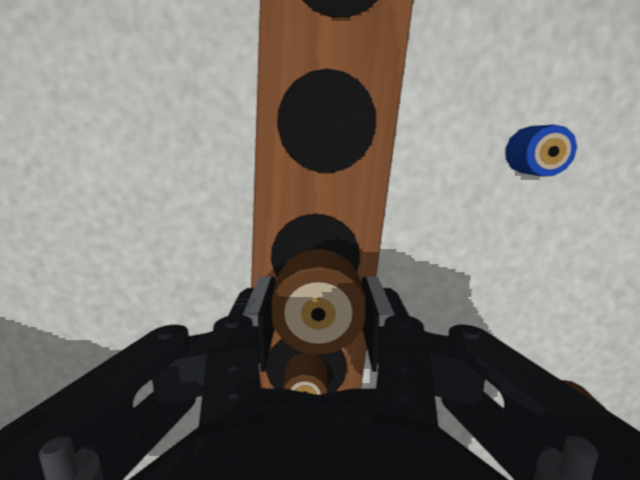

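The held 40's bush is at (318,314), and the next pad is at (327,121). The wheel needs about -2 mm in x and y before lowering.

To row units: 52 mm is 0.065, 50 mm is 0.0625.

>>> move_arm(targets=[-0.0025,-0.0025,0.0375,0,0,0,-0.0025,-0.0025,0.0563,0,0,0,-0.0025,-0.0025,0.0625,0,0,0,-0.0025,-0.0025,0.065,0,0,0,-0.0025,-0.0025,0.065,0,0,0,-0.0025,-0.0025,0.065,0,0,0])

```text
t: 10.12
position: [0.4786, -0.0244, 0.0306]
eef_rot: [179.9, -0.0, 90.0]
force: [0.5, -0.1, -1.0]
finger_gap: 0.0375
gripper_force: 60.5
```

>>> move_arm(targets=[0,0,0,0,0,0,0,0,0,0,0,0,0,0,0,0,0,0,0,0,0,0,0,0,0,0,0,0,0,0,0,0,0,0,0,0], jaw=-1)

```text
t: 10.62
position: [0.4782, -0.0248, 0.0301]
eef_rot: [180.0, 0.0, 90.0]
force: [-0.5, -0.1, 0.8]
finger_gap: 0.0855
gripper_force: 0.0
```

To row units: -70 mm is -0.0875, -40 mm is -0.05.

>>> move_arm(targets=[0,0,-0.05,0,0,0,0,0,-0.0875,0,0,0,0,0,-0.0875,0,0,0,0,0,-0.0875,0,0,0])

```text
t: 10.95
position: [0.4791, -0.0249, 0.1013]
eef_rot: [179.8, -0.0, 90.0]
force: [0.3, 0.4, -0.0]
finger_gap: 0.0852
gripper_force: 0.0
```

To row units: 181 mm is 0.2263, -124 mm is -0.155.

>>> move_arm(targets=[-0.155,0.2263,0,0,0,0,-0.155,0.2263,0,0,0,0,-0.155,0.2263,0.0125,0,0,0,-0.155,0.2263,0.0288,0,0,0,-0.155,0.2263,0.0288,0,0,0,-0.155,0.2263,0.0288,0,0,0,-0.155,0.2263,0.0288,0,0,0,-0.155,0.2263,0.0288,0,0,0,-0.155,0.2263,0.0288,0,0,0,-0.155,0.2263,0.0288,0,0,0,-0.155,0.2263,0.0288,0,0,0,-0.155,0.2263,0.0288,0,0,0])

```text
t: 11.95
position: [0.6587, -0.1478, 0.0775]
eef_rot: [-180.0, 0.0, 90.1]
force: [-0.1, -0.5, -0.0]
finger_gap: 0.0854
gripper_force: 0.0
```

```bash
python3 -c "
from h import *
print(state()['position'])
d=grab('wrist','pics/w6.png');grab('top','pics/top4.png')
t=state()['position'];print(proj(d,[[t[0],t[1],.024]]),ray(d,320,256,.024),ray(d,320,266,.024))
a=cv2.imread('pics/w6.png');b=cv2.imread('pics/top4.png')[270:380,190:460]
b=cv2.resize(b,(640,261),interpolation=2)
cv2.imwrite('pics/j2.png',np.vstack([a[150:],b]))"
```

```text
[ 0.65874658 -0.14782631  0.07750299]
[[317.32627375 260.67538362]] [ 0.66050336 -0.14544273  0.024     ] [ 0.66052318 -0.15155262  0.024     ]
```

View pics/j2.png

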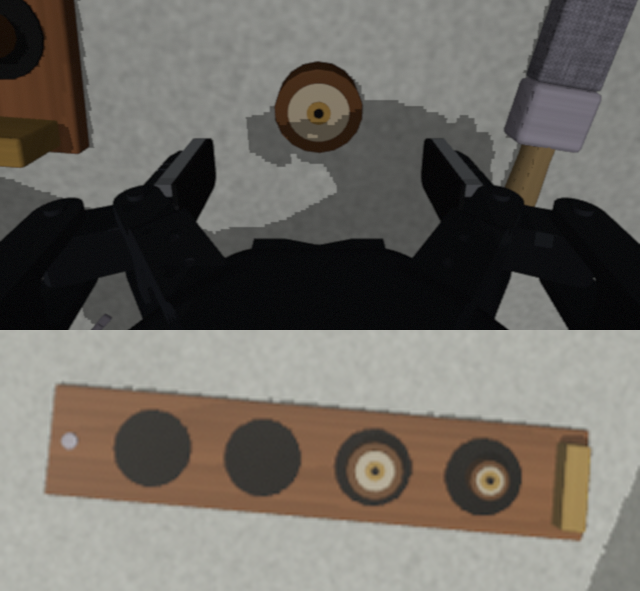

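The 52's bush is at (318,263), about 2 mm towards -y of the axis. The 40's bush at about (348.0,329.3) gives (0.480,-0.022), so it is centred on its pad.

To row units: 63.5 mm is 0.0794, 35 mm is 0.0438.

>>> move_arm(targets=[-0.0025,0.0006,0.0438,0,0,0,-0.0025,0.0006,0.0794,0,0,0,-0.0025,0.0006,0.0794,0,0,0,-0.0025,0.0006,0.0794,0,0,0,-0.0025,0.0006,0.0794,0,0,0])

```text
t: 12.47
position: [0.6607, -0.1504, 0.015]
eef_rot: [179.9, -0.0, 90.0]
force: [0.4, -0.2, -0.1]
finger_gap: 0.0855
gripper_force: 0.0
```

>>> move_arm(targets=[0,0,0,0,0,0,0,0,0,0,0,0,0,0,0,0,0,0,0,0,0,0,0,0,0,0,0,0,0,0,0,0,0,0,0,0,0,0,0,0,0,0,0,0,0,0,0,0], jaw=1)

```text
t: 13.13
position: [0.6607, -0.1508, 0.0157]
eef_rot: [179.9, 0.0, 90.0]
force: [-2.4, -0.7, 7.1]
finger_gap: 0.0494
gripper_force: 61.7
```

To row units: -68 mm is -0.085, -35 mm is -0.0438.

>>> move_arm(targets=[0,0,-0.0438,0,0,0,0,0,-0.085,0,0,0,0,0,-0.085,0,0,0,0,0,-0.085,0,0,0,0,0,-0.085,0,0,0])

```text
t: 13.55
position: [0.6594, -0.1509, 0.0818]
eef_rot: [-180.0, 0.0, 90.0]
force: [-0.9, 0.2, -0.6]
finger_gap: 0.0491
gripper_force: 62.7
```

To row units: 205 mm is 0.2563, -173.5 mm is -0.2169.

>>> move_arm(targets=[0.2563,-0.2169,0,0,0,0,0.2563,-0.2169,0,0,0,0,0.2563,-0.2169,0,0,0,0,0.2563,-0.2169,0,0,0,0,0.2563,-0.2169,0,0,0,0,0.2563,-0.2169,0,0,0,0,0.2563,-0.2169,0,0,0,0,0.2563,-0.2169,0,0,0,0,0.2563,-0.2169,0,0,0,0,0.2563,-0.2169,0,0,0,0,0.2563,-0.2169,0,0,0,0,0.2563,-0.2169,0,0,0,0])

```text
t: 14.55
position: [0.4868, 0.0529, 0.0812]
eef_rot: [180.0, 0.0, 89.9]
force: [0.4, -0.0, 0.1]
finger_gap: 0.0491
gripper_force: 62.6
```

```bash
python3 -c "
from h import *
print(state()['position'])
d=grab('wrist','pics/w7.png')
t=state()['position'];print(proj(d,[[t[0],t[1],t[2]+.0085]]), [(y,ray(d,318,y,t[2]+.0085)) for y in (310,330)], [(y,ray(d,324,y,.014)) for y in (121,)])"
```

```text
[0.48678612 0.05286707 0.08120816]
[[316.49069756 311.52540364]] [(310, array([0.48731545, 0.05373277, 0.08979343])), (330, array([0.48729306, 0.0446916 , 0.08979343]))] [(121, array([0.49100212, 0.12950764, 0.014     ]))]
```

View pics/w7.png

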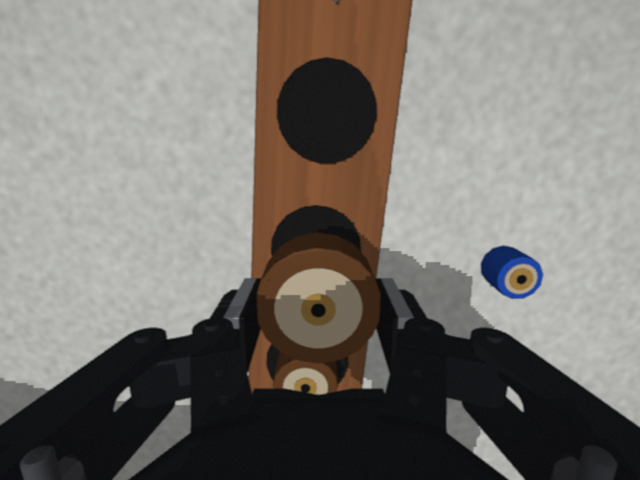

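The held 52's bush is at (318,310), and the far pad is at (327,110). The correction is about +1.7 mm in y and -1.2 mm in x before lowering.

To row units: 52.5 mm is 0.0656, 1.7 mm is 0.0021.

>>> move_arm(targets=[0.0021,-0.0015,0.0375,0,0,0,0.0021,-0.0015,0.0563,0,0,0,0.0021,-0.0015,0.0625,0,0,0,0.0021,-0.0015,0.0656,0,0,0,0.0021,-0.0015,0.0656,0,0,0,0.0021,-0.0015,0.0656,0,0,0])

```text
t: 15.1
position: [0.4843, 0.0553, 0.0297]
eef_rot: [-180.0, 0.1, 90.0]
force: [-3.6, -0.9, 3.7]
finger_gap: 0.0492
gripper_force: 63.1
```

>>> move_arm(targets=[0,0,0,0,0,0,0,0,0,0,0,0,0,0,0,0,0,0,0,0,0,0,0,0,0,0,0,0,0,0,0,0,0,0,0,0], jaw=-1)

```text
t: 15.6
position: [0.485, 0.0559, 0.029]
eef_rot: [180.0, 0.0, 90.0]
force: [0.7, -0.3, 0.2]
finger_gap: 0.0853
gripper_force: 0.0
```

To row units: -70 mm is -0.0875, -40 mm is -0.05.

>>> move_arm(targets=[0,0,-0.05,0,0,0,0,0,-0.0875,0,0,0,0,0,-0.0875,0,0,0,0,0,-0.0875,0,0,0])

```text
t: 15.93
position: [0.486, 0.056, 0.1003]
eef_rot: [179.8, -0.1, 90.0]
force: [0.9, -0.8, -0.5]
finger_gap: 0.0852
gripper_force: 0.0
```

To row units: 222 mm is 0.2775, 157 mm is 0.1963.

>>> move_arm(targets=[0.2775,0.1963,0,0,0,0,0.2775,0.1963,0,0,0,0,0.2775,0.1963,0.0125,0,0,0,0.2775,0.1963,0.0275,0,0,0,0.2775,0.1963,0.0275,0,0,0,0.2775,0.1963,0.0275,0,0,0,0.2775,0.1963,0.0275,0,0,0,0.2775,0.1963,0.0275,0,0,0,0.2775,0.1963,0.0275,0,0,0,0.2775,0.1963,0.0275,0,0,0,0.2775,0.1963,0.0275,0,0,0,0.2775,0.1963,0.0275,0,0,0])

```text
t: 16.93
position: [0.6416, 0.2761, 0.0769]
eef_rot: [-180.0, 0.1, 89.9]
force: [-0.3, -0.3, 0.1]
finger_gap: 0.0859
gripper_force: 0.0
```

```bash
python3 -c "
from h import *
print(state()['position'])
d=grab('wrist','pics/w8.png');grab('top','pics/top5.png')
t=state()['position'];print(proj(d,[[t[0],t[1],.024]]),ray(d,320,256,.024),ray(d,320,266,.024))
a=cv2.imread('pics/w8.png');b=cv2.imread('pics/top5.png')[270:380,190:460]
b=cv2.resize(b,(640,261),interpolation=2)
cv2.imwrite('pics/j3.png',np.vstack([a[150:],b]))"
```

```text
[0.64156052 0.27606432 0.07691852]
[[317.38577883 258.89766345]] [0.64329988 0.27854329 0.024     ] [0.64330312 0.27244824 0.024     ]
```

View pics/j3.png

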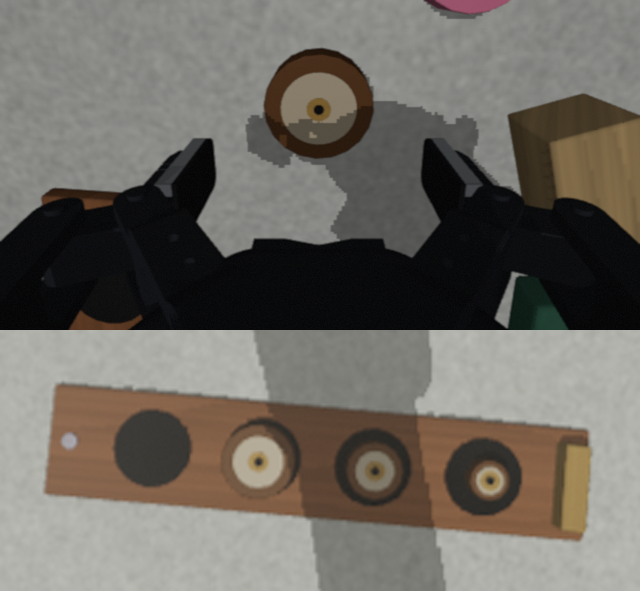

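The 64's bush is at (318,260), aligned with the jaws. The 52's bush in the top view is at about (298.9,325.7), perhaps 2-3 mm off towards +y. I'll measure it more precisely.

```bash
cat > m2.py <<'E'
from h import *
import sys
d=dict(np.load(sys.argv[1])); im=d["color"].astype(int)
P=[(.474,-.1025),(.4805,-.023),(.4869,.0565),(.4931,.136)]
for (x,y),n in zip(P,(28,40,52,64)):
    u,v=proj(d,[[x,y,.038]])[0]; r=int(n*.45); U,V=int(round(u)),int(round(v))
    p=im[V-r:V+r+1,U-r:U+r+1].astype(np.uint8); hsv=cv2.cvtColor(p,cv2.COLOR_RGB2HSV)
    g=p[...,1]; t,m=cv2.threshold(g,0,1,cv2.THRESH_OTSU) 
    c=max(cv2.findContours(m,0,1)[0],key=cv2.contourArea)
    e=cv2.fitEllipse(cv2.convexHull(c)); q=ray(d,e[0][0]+U-r,e[0][1]+V-r,.038)
    # dark bush hole
    h=4; w=g[r-h:r+h+1,r-h:r+h+1]; i=np.unravel_index(w.argmin(),w.shape)
    q2=ray(d,U-h+i[1],V-h+i[0],.038)
    print(n,np.round(e[1],1),np.round((q[:2]-[x,y])*1000,1),"hole",np.round((q2[:2]-[x,y])*1000,1))
E
python3 m2.py pics/top5.png.npz
```

```text
28 [12.4 12.7] [ 0.1 -0.4] hole [0.1 0. ]
40 [16.6 16.7] [-0.3  0.5] hole [-0.3 -0.1]
52 [21.6 21.6] [-1.1  2.5] hole [-0.7  1.6]
64 [  9.9 303.8] [-33.  192.7] hole [2.4 1.6]
```

To row units: 63 mm is 0.0788, 35 mm is 0.0438.

>>> move_arm(targets=[-0.0006,0,0.0438,0,0,0,-0.0006,0,0.0788,0,0,0,-0.0006,0,0.0788,0,0,0,-0.0006,0,0.0788,0,0,0,-0.0006,0,0.0788,0,0,0])

```text
t: 17.45
position: [0.6427, 0.2779, 0.0156]
eef_rot: [179.9, -0.1, 90.0]
force: [0.8, -0.5, 1.0]
finger_gap: 0.0854
gripper_force: 0.0
```

>>> move_arm(targets=[0,0,0,0,0,0,0,0,0,0,0,0,0,0,0,0,0,0,0,0,0,0,0,0,0,0,0,0,0,0,0,0,0,0,0,0,0,0,0,0,0,0,0,0,0,0,0,0], jaw=1)

```text
t: 18.12
position: [0.6431, 0.2782, 0.0171]
eef_rot: [179.8, -0.1, 90.0]
force: [-1.8, -0.6, 9.0]
finger_gap: 0.061
gripper_force: 63.6
```

To row units: -68 mm is -0.085, -35 mm is -0.0438.

>>> move_arm(targets=[0,0,-0.0438,0,0,0,0,0,-0.085,0,0,0,0,0,-0.085,0,0,0,0,0,-0.085,0,0,0,0,0,-0.085,0,0,0])

```text
t: 18.53
position: [0.6419, 0.2773, 0.0826]
eef_rot: [180.0, 0.0, 90.0]
force: [0.8, -1.0, -1.0]
finger_gap: 0.0608
gripper_force: 65.9
```

>>> move_arm(targets=[-0.1763,-0.1875,0,0,0,0,-0.1763,-0.1875,0,0,0,0,-0.1763,-0.1875,0,0,0,0,-0.1763,-0.1875,0,0,0,0,-0.1763,-0.1875,0,0,0,0,-0.1763,-0.1875,0,0,0,0,-0.1763,-0.1875,0,0,0,0,-0.1763,-0.1875,0,0,0,0,-0.1763,-0.1875,0,0,0,0,-0.1763,-0.1875,0,0,0,0,-0.1763,-0.1875,0,0,0,0,-0.1763,-0.1875,0,0,0,0])

```text
t: 19.53
position: [0.4923, 0.1371, 0.0819]
eef_rot: [180.0, -0.0, 90.0]
force: [-0.3, 0.3, -0.6]
finger_gap: 0.0613
gripper_force: 65.9
```

```bash
python3 -c "
from h import *
print(state()['position'])
d=grab('wrist','pics/w9.png')
t=state()['position'];print(proj(d,[[t[0],t[1],t[2]+.0085]]), [(y,ray(d,318,y,t[2]+.0085)) for y in (310,330)], state()['position'])
cv2.imwrite('pics/w9c.png',cv2.imread('pics/w9.png')[200:440,160:480])"
```

```text
[0.49234887 0.13710924 0.08187141]
[[316.42520373 312.27305746]] [(310, array([0.49286227, 0.13795501, 0.09042077])), (330, array([0.49286832, 0.12891722, 0.09042077]))] [0.49222826 0.1369438  0.08192077]
```

View pics/w9c.png

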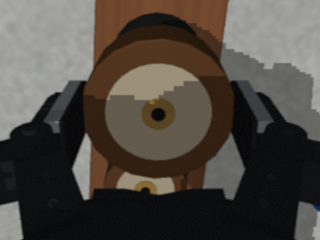

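The 64's bush is at (318,314). Going by the wrist-to-top bias seen on the earlier placements, I need about -2.5 mm in y, and creep will supply part of it.

To row units: 52.5 mm is 0.0656, -1.8 mm is -0.0023.

>>> move_arm(targets=[-0.0023,0,0.0375,0,0,0,-0.0023,0,0.0563,0,0,0,-0.0023,0,0.0625,0,0,0,-0.0023,0,0.0656,0,0,0,-0.0023,0,0.0656,0,0,0,-0.0023,0,0.0656,0,0,0])

```text
t: 20.08
position: [0.491, 0.1343, 0.0311]
eef_rot: [-180.0, 0.1, 90.0]
force: [-4.5, -1.1, 13.9]
finger_gap: 0.061
gripper_force: 67.4
```

>>> move_arm(targets=[0,0,0,0,0,0,0,0,0,0,0,0,0,0,0,0,0,0,0,0,0,0,0,0,0,0,0,0,0,0,0,0,0,0,0,0], jaw=-1)

```text
t: 20.58
position: [0.492, 0.1347, 0.0294]
eef_rot: [180.0, -0.0, 90.0]
force: [0.7, 0.3, 0.1]
finger_gap: 0.0853
gripper_force: 0.0
```

To row units: -70 mm is -0.0875, -40 mm is -0.05.

>>> move_arm(targets=[0,0,-0.05,0,0,0,0,0,-0.0875,0,0,0,0,0,-0.0875,0,0,0,0,0,-0.0875,0,0,0])

```text
t: 20.92
position: [0.493, 0.1349, 0.1008]
eef_rot: [179.8, -0.1, 90.0]
force: [-0.9, -0.8, -0.5]
finger_gap: 0.0856
gripper_force: 0.0
```

Now I retreat out of view, forward and up, and check.

To row units: 200 mm is 0.25, 150 mm is 0.1875.

>>> move_arm(targets=[0.1875,0.25,-0.125,0,0,0,0.1875,0.25,-0.125,0,0,0,0.1875,0.25,-0.125,0,0,0,0.1875,0.25,-0.125,0,0,0,0.1875,0.25,-0.125,0,0,0,0.1875,0.25,-0.125,0,0,0,0.1875,0.25,-0.125,0,0,0,0.1875,0.25,-0.125,0,0,0,0.1875,0.25,-0.125,0,0,0,0.1875,0.25,-0.125,0,0,0])

```text
t: 21.75
position: [0.6904, 0.2836, 0.1974]
eef_rot: [-179.8, 0.2, 90.0]
force: [-0.1, -0.2, -0.1]
finger_gap: 0.0853
gripper_force: 0.0
```

```bash
python3 - <<'E'
from h import *
grab('top','pics/top6.png');grab('scene','pics/sc6.png')
b=cv2.imread('pics/top6.png')[270:380,190:460]; s=cv2.imread('pics/sc6.png')[120:360,130:450]
cv2.imwrite('pics/j4.png',np.vstack([cv2.resize(b,(640,261),interpolation=2),cv2.resize(s,(440,330),interpolation=2)[:,:440].copy() if 0 else cv2.copyMakeBorder(cv2.resize(s,(440,330),interpolation=2),0,0,0,200,0)]))
E
python3 m2.py pics/top6.png.npz
```

```text
28 [12.4 12.7] [ 0.1 -0.4] hole [0.1 0. ]
40 [16.6 16.7] [-0.3  0.5] hole [-0.3 -0.1]
52 [21.5 21.6] [-1.   2.5] hole [-0.7  1.6]
64 [26.  26.7] [-0.4 -0.6] hole [-0.8 -0.1]
```

View pics/j4.png

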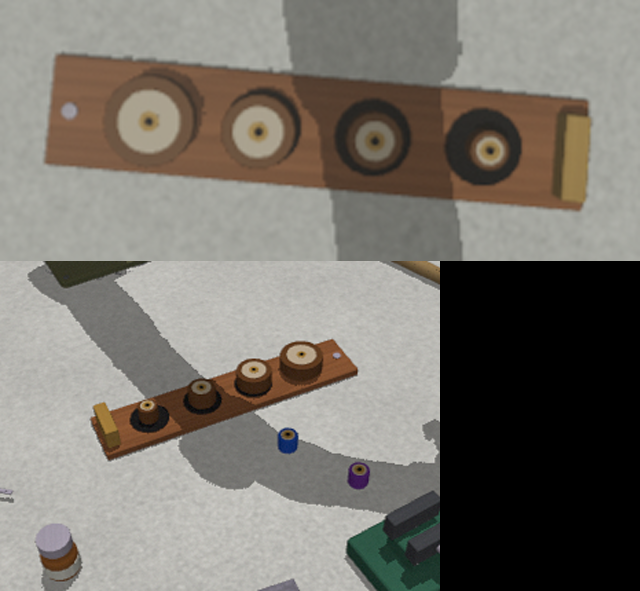

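All four wheels lie flat and in order, and the jar is still standing. The 52 is about 2.6 mm off centre, so I'll regrip it and shift it.

To row units: -228 mm is -0.285, -205 mm is -0.2563.

>>> move_arm(targets=[-0.285,-0.2563,0.0625,0,0,0,-0.285,-0.2563,0.1213,0,0,0,-0.285,-0.2563,0.1213,0,0,0,-0.285,-0.2563,0.1213,0,0,0,-0.285,-0.2563,0.1213,0,0,0,-0.285,-0.2563,0.1213,0,0,0,-0.285,-0.2563,0.1213,0,0,0,-0.285,-0.2563,0.1213,0,0,0,-0.285,-0.2563,0.1213,0,0,0,-0.285,-0.2563,0.1213,0,0,0,-0.285,-0.2563,0.1213,0,0,0,-0.285,-0.2563,0.1213,0,0,0])

```text
t: 22.85
position: [0.4881, 0.0579, 0.103]
eef_rot: [179.9, -0.1, 90.1]
force: [-0.2, 0.1, 0.0]
finger_gap: 0.0855
gripper_force: 0.0
```

>>> move_arm(targets=[0,0,0,0,0,0,0,0,0,0,0,0,0,0,0,0,0,0,0,0,0,0,0,0])

```text
t: 23.18
position: [0.4872, 0.057, 0.1026]
eef_rot: [180.0, -0.0, 90.0]
force: [1.1, -0.2, -0.0]
finger_gap: 0.0849
gripper_force: 0.0
```

Descend to z of about 0.030.

To row units: 72 mm is 0.09, 60 mm is 0.075.

>>> move_arm(targets=[-0.0006,-0.0019,0.0438,0,0,0,-0.0006,-0.0019,0.075,0,0,0,-0.0006,-0.0019,0.09,0,0,0,-0.0006,-0.0019,0.09,0,0,0,-0.0006,-0.0019,0.09,0,0,0,-0.0006,-0.0019,0.09,0,0,0,-0.0006,-0.0019,0.09,0,0,0])

```text
t: 23.77
position: [0.4861, 0.0563, 0.0315]
eef_rot: [179.9, -0.0, 90.0]
force: [-0.2, -0.2, 0.4]
finger_gap: 0.0855
gripper_force: 0.0
```

>>> move_arm(targets=[0,0,0,0,0,0,0,0,0,0,0,0,0,0,0,0,0,0,0,0,0,0,0,0,0,0,0,0,0,0,0,0,0,0,0,0,0,0,0,0,0,0,0,0,0,0,0,0], jaw=1)

```text
t: 24.43
position: [0.4857, 0.0561, 0.0317]
eef_rot: [179.9, 0.0, 90.0]
force: [-1.7, -0.2, 10.8]
finger_gap: 0.0493
gripper_force: 60.5
```

To row units: -8 mm is -0.01, -2.2 mm is -0.0028.

>>> move_arm(targets=[0,0,-0.01,0,0,0,-0.0028,0.0006,-0.01,0,0,0,-0.0028,0.0006,-0.01,0,0,0,-0.0028,0.0006,-0.01,0,0,0,-0.0028,0.0006,-0.005,0,0,0,-0.0028,0.0006,-0.0013,0,0,0,-0.0028,0.0006,-0.0013,0,0,0,-0.0028,0.0006,-0.0013,0,0,0])

```text
t: 25.1
position: [0.4859, 0.054, 0.0317]
eef_rot: [180.0, 0.0, 90.0]
force: [-1.2, -1.1, 10.0]
finger_gap: 0.0494
gripper_force: 63.5
```

>>> move_arm(targets=[0,0,0,0,0,0,0,0,0,0,0,0,0,0,0,0,0,0,0,0,0,0,0,0,0,0,0,0,0,0,0,0,0,0,0,0], jaw=-1)

```text
t: 25.6
position: [0.4858, 0.054, 0.0314]
eef_rot: [-180.0, 0.0, 90.0]
force: [0.6, 0.2, 0.1]
finger_gap: 0.0856
gripper_force: 0.0
```

To row units: 200 mm is 0.25, -150 mm is -0.1875.

>>> move_arm(targets=[0,0,-0.05,0,0,0,0,0,-0.1,0,0,0,0.05,0.0375,-0.125,0,0,0,0.1875,0.25,-0.1875,0,0,0,0.1875,0.25,-0.1875,0,0,0,0.1875,0.25,-0.1875,0,0,0,0.1875,0.25,-0.1875,0,0,0,0.1875,0.25,-0.1875,0,0,0,0.1875,0.25,-0.1875,0,0,0,0.1875,0.25,-0.1875,0,0,0,0.1875,0.25,-0.1875,0,0,0,0.1875,0.25,-0.1875,0,0,0])

```text
t: 26.6
position: [0.6844, 0.2025, 0.1805]
eef_rot: [-179.8, 0.1, 90.0]
force: [-0.3, -0.5, -0.2]
finger_gap: 0.0857
gripper_force: 0.0
```

```bash
python3 - <<'E'
from h import *
grab('top','pics/top7.png');grab('scene','pics/sc7.png')
E
python3 m2.py pics/top7.png.npz
```

```text
28 [12.2 12.7] [ 0.1 -0.4] hole [0.1 0. ]
40 [15.7 17.4] [-0.6  0.9] hole [-0.3 -0.1]
52 [21.4 21.6] [0.4 0.4] hole [-0.7 -0.1]
64 [15.3 25.3] [ 0.3 -9.5] hole [0.8 3.3]
```

View pics/sc7.png

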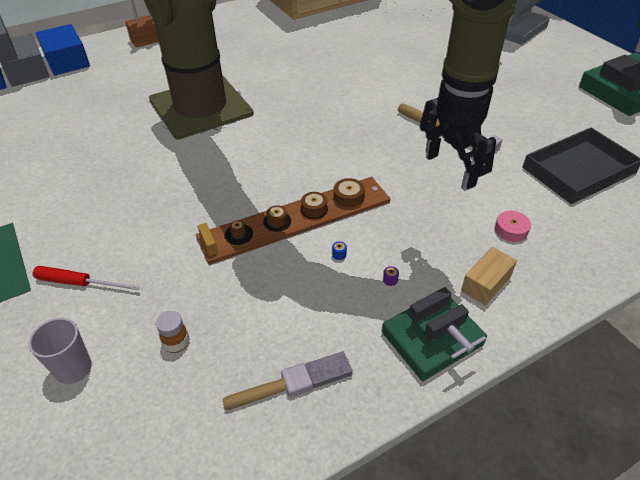

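The scene view shows the wheels at (239,228), (277,213), (314,201) and (349,188), in order of size from the stop. They lie flat, with the jar standing at (172,330). The 52 is now centred to within 1 mm. The 64's last top reading is spoiled because the arm partly hides it, but it was within 1 mm before and the scene view shows it unmoved.

```bash
python3 -c "
from plant import workorder
print(workorder.sign_off())"
```

```text
the job is handed in; nothing more can be done
None
```

The job is handed in: the four wheels lie flat in order of size, smallest on the pad next to the brass stop, each about 1 mm or less off its pad's centre in the last clear view, and the jar was left standing where it was.

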